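Pack the square pastry cutter into its flip-lid case

ROBOT

A 6-joint arm with a two-finger parallel gripper is mounted at the origin on the work surface. World frame = base frame: x ahead of the robot, y to its left, z up, the work surface at z = 0. Lengths are in m, angles in rad, forces in N, time in s.
With the tool pointing down it reaches from about 0.35 to 0.975 m from the base axis. Payload 4.9 kg.
Tool frame: the origin (TCP) lies midway between the tips of the shut fingers; the grasp point (between the pads) lies ctrl.tcp_to_grasp behind it (ctrl.tcp_to_grasp is the distance from the TCP to the grasp point, in m); z points along the fingers, y is the direction in which the jaws open and shut (so a half turn about z gives the same grasp; the last joint's range is limited). The gripper opens to 85 mm and grips with 20 to 120 N. Pads are 22 mm wide; open, the fingers measure 114 mm over their backs; the gripper's body (76 mm by 85 mm) begins 54 mm behind the grasp point. The pads swing forward as they close: fully open they stand 13 mm farther back than shut.
Start: joints at [1.204, 0.053, 1.613, -0, 1.476, -0.119], TCP at [0.153, 0.606, 0.231] pointing down, gripper open.
Joint ranges: [-3.01, 3.01], [-1.01, 2.22], [0.06, 2.58], [-1.02, 4.17], [0.09, 2.62], [-3.14, 3.14]. Speed limits (rad/s): [2.57, 2.57, 3.14, 3.14, 3.14, 3.14].

INTERFACE

Orientations are given as a rotation vector (axis times angle).
In Python, from station import ctrl, get_image, calibration, finish_job, models gives the robot as it stands.
- The arm moves only by the shell command python3 -m creep 'ROWS' [FORCE]. ROWS is JSON, a list of rows, each a list of 7 numbers: the opening, from 0 (shut) to 1 (fully open), then the shift along the tool's x, y, z in m, then the turn, a rotation vector about the tool's x, y, z in degrees. A call has 1 to 20 rows; each row shifts and turns the commanded pose from where the row before left it, along the tool's axes as they then stand; what a row does not reach is not made up. A row lasts 1/10 s, in which the tool goes at most 50 mm and 8.59 degrees, less where a joint would pass 70% of its speed; a pose out of reach is approached as far as the arm can. A call with a gripper value outside its range is refused whole. The fingers move at their own pace and stop on an object; FORCE is the grip in N (left out, the last holds). Time passes only in rows, so rows that do not move let the fingers close. It gives the time, the measured TCP pose, the force and the opening at its end, in the units of the state.
- ctrl.get_obs(): the state, without advancing time (a new reading comes with each control period).
- get_image(name): name is "scene" or "top" or "wrist"; returns the picture (420x560x3 uint8, red, green, blue); there is no depth.
- calibration(name): a dict with "mtx" (3x3 intrinsics, pixels), "k1" (the pictures are not rectified: a ray, as slopes to the right and down, at radius r is drawn at 1 + k1 r^2 times it, then the intrinsics apply), "R" (3x3) and "t" (3): a world point X has camera coordinates R X + t. Camera axes: x right, y down, z forward; pixel columns grow to the right and rows downward; lengths in m; the calibration is good to about 2 mm. A picture is of the moment at which its call begins: read the wrist's pose just before it. calibration takes no time and is no camera call; for the wrist camera it gives the pose at the moment of the call.
- finish_job(): hands the job in, once; it reports no verdict.
Trained networks look in the newest picture that a camera, given by its name, has taken for a name from the list of things; names that differ only in an ending like _2 or _b are one class to them, and where a whole thing is asked for, a point or a joint stands for the part that bears it (a point fixed in the world has none). Each returns a list of dicts, best first, with "conf" (0 to 1); they miss things now and then, are a little off and sometimes report something else, mostly with a low value. They report only what shows in the picture. A call takes as long as a camera call. They do not tell look-alikes from the thing itself.
- models.search_frame(camera, name): "extent" ([left, top, right, bottom] in pixels, round what is visible of it).
The state is a dict: "t": time; "q": joint angles; "dq": joint speeds; "effort": joint torques, N m; "tool_pos": TCP position; "tool_rot": TCP orientation; "contact_force": force on the tool from outside, world axes, zero at the start; "wrist_torque": the same for the moment, N m; "opening": finger opening in m.
Only numpy, scipy, OpenCV 4.12 (cv2) and the standard library are available. Lean on these libraries where they do the work, as an engineer would, in place of code of your own. Each camera call takes 0.05 s, during which the arm holds its last target. There are 200 camera calls.

TASK

Press down the thumb latch of the white-lidded cutter case so that its lid springs open, then lift the square pastry cutter up off its hook and stand it upright on the floor of the case, clear of the small ring that already stands there. Then push the lid down until it snaps shut. Leave the other two cutters hanging on their hooks, do not tip the small ring over, and do not knock the spray bottle, cup, bowl or tub about.

Things in the scene. Friction and masses are not known exactly. Their poses are not given: they have to be found in the camera images.
- square_cutter_mid (a point): Cutter to pack: steel, 65-125 g, square frame 66 x 66 x 24 mm, over it an arched strap handle, 72 mm high in all. Point: its centre, 36 mm above the cutting edge; z up. Arch in the y-z plane, strap 18 mm wide along x; upright legs, outer faces 44 mm apart (y +-22), straight 24 to 55 mm above the edge: pinch them along y from above, astride the hook. Hangs on any of the three hooks, y along the rail.
- round_cutter_mid (a point): Round pastry cutter, same steel, handle, height and point as the square one, but its cutting frame is a circle of 62 mm. Hangs on another hook; stays there.
- hex_cutter_mid (a point): Six-sided pastry cutter, same steel, handle, height and point, cutting frame 60 mm across flats. Hangs on another hook; stays there.
- rack: Fixed steel rack, origin: centre of the underside of its white base plate (90 x 350 x 12 mm), z up. Rail 10 mm thick along y at x +20, z 165 mm, posts at y +-165. Hooks at y -95, 0, +95 mm: 6 mm wires, level at z 165 towards -x (the robot), turned up at the end. Cutters hang with centres at about x -15, z 135 mm. To come off a cutter rises at least 17 mm (25 is safe), then goes to -x past the tip.
- hook1 (a point): Tip of the rack's middle hook, its highest and outermost point: 48 mm to -x of the rack's origin, 182 mm above the table. The other two tips lie 95 mm to either side along the rack's y.
- case_floor (a point): Centre of the inner floor of the fixed grey plastic case with white lid, 6 mm above the table; z up, -x to the case's front (latch side), +x to its hinge side. Inside: 110 mm along x, 190 mm along y, 80 mm deep; walls 6 mm; rim 80 mm above this point.
- lid (a joint): Angle of the case's lid, rad: 0 shut, 1.75 fully open against a stop (standing, leaning 10 degrees back). A spring holds it open, about 1 N at the front edge; the latch holds it shut at 0 to 0.03. Hinge axis along the case's y, 61 mm to +x of and 81 mm above point case_floor. Flat plate 122 mm from hinge to front edge, 202 mm wide, outer face 8 to 10 mm from the hinge axis.
- lid_push (a point): Point on the lid's outer face, on its middle line, 100 mm from the hinge axis, 22 mm from the front edge; moves with the lid; z: outward normal. To shut the lid push here from behind (+x), forward and down along an arc about the hinge, then press down here with 8 to 15 N until it snaps; it then stays shut.
- latch (a joint): Angle of the thumb latch, rad: 0 latched (sprung back to there), 0.32 fully pressed. The lid is let go at about 0.1. Pressing takes about 1.5 N at first and 4 N at the end.
- latch_pad (a point): Middle of the upper face of the thumb latch's black pad (45 mm along x, 38 mm along y), which sticks out 60 mm in front of the case wall, 78 mm above the table. Press straight down here; this point sinks about 10 mm.
- small_ring_mid (a point): Centre of a loose steel ring cutter, 46 mm outside, 26 mm high, that stands in the case near its +y end; it must not be tipped over. The -y part of the case is free.
- spray_bottle_mid (a point): Middle of a standing white spray bottle, 62 mm thick, 170 mm high, its grey head 55 x 20 mm on top reaching 38 mm to its -x; between rack and case. This point is 85 mm up. Obstacle.
- cup_mid (a point): Clear plastic cup, 72 mm wide, 62 mm high; this point is 31 mm up. Obstacle.
- bowl_mid (a point): Steel bowl, 170 mm wide, 70 mm high; this point is 35 mm up. Obstacle.
- tub_mid (a point): White tub, 72 mm wide, 75 mm high; this point is 37 mm up. Obstacle.
There are look-alikes about, which are no part of the job. Leave any orange or purple look-alike of the part that bears square_cutter_mid alone.

How it is judged:
On the way, in this order (a step that is already met when the one before it is completed fails the run):
1. the thumb latch is pressed down (value of joint latch above 0.06 rad).
2. the lid has sprung open (value of joint lid above 1.3 rad), for 0.2 s.
3. the square cutter is off its hook and held by the fingers (distance of square_cutter_mid from where it was at the start of the episode above 0.07 m and contact force between the fingers and square_cutter above 0.5 N), for 0.1 s.
4. the square cutter stands upright on the floor of the open case, let go and at rest (x of square_cutter_mid in the frame of case_floor between -0.045 and 0.045 m and y of square_cutter_mid in the frame of case_floor between -0.085 and 0.085 m and z of square_cutter_mid in the frame of case_floor between 0.03 and 0.042 m and angle between square_cutter_mid's own z axis and vertical below 0.15 rad and linear speed of square_cutter below 0.02 m/s and contact force between the fingers and square_cutter below 0.2 N and value of joint lid above 0.8 rad), for 0.2 s.
At the end, for the whole second after the job is handed in: Lid shut (under 0.05 rad), latch sprung back (under 0.06 rad); square cutter released and at rest on the case floor (centre 30 to 42 mm above it, within 45 mm in x and 85 mm in y of its middle), upright within 0.15 rad; the other two cutters within 25 mm of where they hung (value of joint lid below 0.05 rad and value of joint latch below 0.06 rad and x of square_cutter_mid in the frame of case_floor between -0.045 and 0.045 m and y of square_cutter_mid in the frame of case_floor between -0.085 and 0.085 m and z of square_cutter_mid in the frame of case_floor between 0.03 and 0.042 m and angle between square_cutter_mid's own z axis and vertical below 0.15 rad and linear speed of square_cutter below 0.02 m/s and contact force between the fingers and square_cutter below 0.2 N and distance of each of round_cutter_mid, hex_cutter_mid from where it was at the start of the episode below 0.025 m); the robot touches nothing.
It fails at once if the round or six-sided cutter is knocked off its hook (moved over 60 mm) (distance of any of round_cutter_mid, hex_cutter_mid from where it was at the start of the episode above 0.06 m).
It fails at once if the small ring in the case is tipped over (tilt over 0.5 rad) (angle between small_ring_mid's own z axis and vertical above 0.5 rad).
It fails at once if the spray bottle, cup, bowl or tub is moved over 40 mm (distance of any of spray_bottle_mid, cup_mid, bowl_mid, tub_mid from where it was at the start of the episode above 0.04 m).
It also fails if it takes over 72 s, if anything falls off the work surface, if the arm or the gripper's body presses on something with over 40 N, if the wrist force passes 120 N, or if a joint passes its speed limit or range.

## Working session

There is one attempt and no reset: what is moved stays moved. The work goes in short steps, Python scripts to look and compute and a shell command to move; the robot and the scene stay as the last step left them, time stands still between calls to the robot, and variables do not carry over. Pictures are saved under pics/ and viewed, about 8 in all and at most 12, crops included, and the job is handed in when it is done.

```bash
mkdir -p pics; ls
python3 - <<'E'
from station import *
import cv2, numpy as np
o=ctrl.get_obs(); print({k:np.round(v,3).tolist() for k,v in o.items()}, ctrl.tcp_to_grasp)
for c in ("scene","top"):
    im=get_image(c); cv2.imwrite(f"pics/{c}0.png",cv2.cvtColor(im,cv2.COLOR_RGB2BGR))
    k=calibration(c); print(c,np.round(k["mtx"],1).tolist(),k["k1"],np.round(k["R"],3).tolist(),np.round(k["t"],3).tolist())
    for n in ["square_cutter_mid","round_cutter_mid","hex_cutter_mid","rack","lid","latch_pad","small_ring_mid","spray_bottle_mid","cup_mid","bowl_mid","tub_mid"]:
        print(n,[(np.round(d["extent"]).astype(int).tolist(),round(d["conf"],2)) for d in models.search_frame(c,n)[:3]])
E
```

```text
pics
{'t': 0.0, 'q': [1.204, 0.053, 1.614, -0.0, 1.476, -0.119], 'dq': [0.001, -0.001, 0.001, 0.0, 0.0, 0.0], 'effort': [0.0, -39.37, -37.016, -0.0, 0.007, 0.0], 'tool_pos': [0.153, 0.605, 0.23], 'tool_rot': [-0.388, -3.117, 0.003], 'contact_force': [0.105, -0.104, -0.33], 'wrist_torque': [-0.061, 0.025, -0.024], 'opening': 0.085} 0.0187
scene [[493.1, 0.0, 282.3], [0.0, 493.1, 203.8], [0.0, 0.0, 1.0]] -0.10744657599174624 [[-0.507, 0.862, 0.015], [0.612, 0.372, -0.698], [-0.607, -0.344, -0.716]] [0.217, -0.243, 1.737]
square_cutter_mid [([319, 238, 352, 274], 0.86), ([440, 272, 475, 307], 0.73), ([343, 195, 369, 224], 0.64)]
round_cutter_mid [([360, 244, 386, 277], 0.72), ([239, 183, 266, 241], 0.58)]
hex_cutter_mid [([284, 229, 315, 259], 0.76)]
rack [([264, 234, 404, 316], 0.6)]
lid [([148, 162, 224, 196], 0.8), ([274, 177, 299, 207], 0.37), ([397, 184, 458, 235], 0.35)]
latch_pad [([192, 153, 204, 162], 0.4)]
small_ring_mid [([146, 161, 223, 195], 0.69)]
spray_bottle_mid [([240, 182, 266, 240], 0.83)]
cup_mid [([275, 178, 299, 208], 0.86)]
bowl_mid [([399, 185, 460, 236], 0.7)]
tub_mid [([141, 139, 168, 172], 0.71)]
top [[430.7, 0.0, 278.0], [0.0, 430.7, 207.4], [0.0, 0.0, 1.0]] -0.07477849704575097 [[0.006, -1.0, -0.011], [-0.995, -0.005, -0.096], [0.096, 0.012, -0.995]] [0.048, 0.535, 1.49]
square_cutter_mid [([128, 224, 154, 236], 0.73), ([194, 132, 222, 155], 0.63), ([211, 189, 232, 197], 0.58)]
round_cutter_mid [([180, 188, 202, 207], 0.69)]
hex_cutter_mid [([340, 181, 404, 236], 0.73), ([240, 175, 258, 184], 0.72)]
rack [([294, 194, 313, 213], 0.72), ([166, 165, 276, 211], 0.6)]
lid [([338, 182, 404, 236], 0.8)]
latch_pad [([374, 229, 386, 244], 0.65)]
small_ring_mid [([292, 195, 312, 215], 0.29)]
spray_bottle_mid [([294, 192, 313, 214], 0.5)]
cup_mid [([294, 194, 313, 217], 0.25)]
bowl_mid [([153, 265, 200, 316], 0.83)]
tub_mid [([411, 217, 438, 242], 0.68)]
```

Run:
```python
import cv2
a=cv2.imread("pics/scene0.png");b=cv2.imread("pics/top0.png")
a=cv2.resize(a[125:325,120:490],None,fx=2.1,fy=1.5,interpolation=2)[:300]if 0 else cv2.resize(a[130:320,130:490],(800,422),interpolation=2)
cv2.imwrite("pics/s.png",a)
cv2.imwrite("pics/t.png",cv2.resize(b[120:320,110:450],(800,470),interpolation=2))
```

```text
(no output)
```

View pics/s.png

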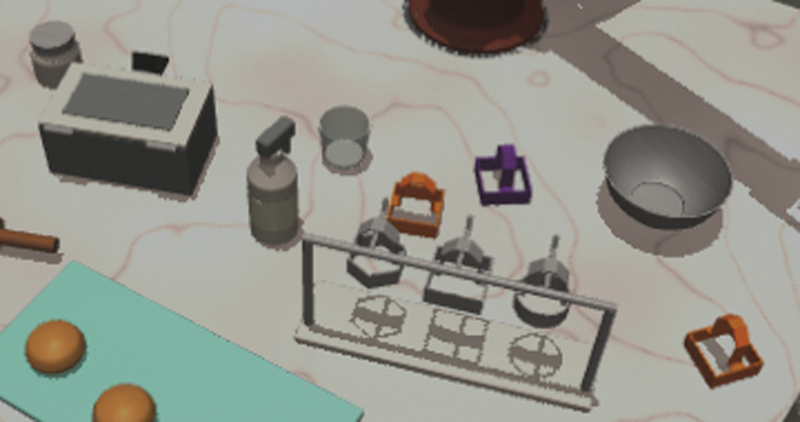

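View pics/t.png

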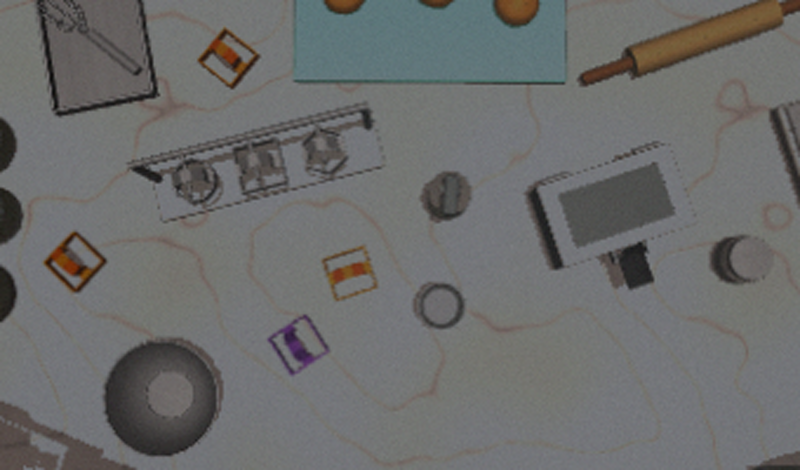

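The middle hook holds the square cutter (top crop about 262,165). The round one is at (196,183), nearer +y, and the hex at (325,152), nearer -y. The case is on the right with its latch at (636,267), and the spray bottle stands between at (446,195). Orange and purple look-alikes lie on the table. Next I fit the poses.

```bash
cat > h.py <<'E'
from station import *
import numpy as np, cv2
from scipy.optimize import least_squares
from scipy.spatial.transform import Rotation as Ro
def proj(c,X,k=None):
    k=k or calibration(c); p=np.atleast_2d(X)@np.array(k["R"]).T+k["t"]; s=p[:,:2]/p[:,2:]
    s=s*(1+k["k1"]*(s**2).sum(1,keepdims=True)); m=np.array(k["mtx"]); return s*[m[0,0],m[1,1]]+m[:2,2]
def at(c,uv,z,k=None):
    k=k or calibration(c); return least_squares(lambda q:(proj(c,[q[0],q[1],z],k)[0]-uv),[.5,0]).x
def W(p,X): return np.c_[np.asarray(X)[:,:2]@np.array([[np.cos(p[2]),-np.sin(p[2])],[np.sin(p[2]),np.cos(p[2])]]).T+p[:2],np.asarray(X)[:,2]]
def fit(obs,p0):  # obs: (cam, localpt with z above table, uv)
    ks={c:(calibration(c)) for c in {o[0] for o in obs}}
    f=lambda p:np.concatenate([proj(c,W(p,[X]),ks[c])[0]-uv for c,X,uv in obs])
    r=least_squares(f,p0,loss="soft_l1"); return r.x,f(r.x).reshape(-1,2)
def save(c,name,box=None,f=1.4):
    im=cv2.cvtColor(get_image(c),cv2.COLOR_RGB2BGR)
    if box: im=im[box[1]:box[3],box[0]:box[2]]
    cv2.imwrite("pics/"+name,cv2.resize(im,None,fx=f,fy=f,interpolation=cv2.INTER_CUBIC))
E
python3 - <<'E'
from h import *
T=lambda u,v:np.array([110+u/2.353,120+v/2.35]); S=lambda u,v:np.array([130+u*.45,130+v*.45])
R=[("top",(.02,.165,.165),T(132,165)),("top",(.02,-.165,.165),T(368,105)),("top",(-.045,.175,.012),T(160,221)),("top",(-.045,-.175,.012),T(384,165)),
("scene",(.02,-.165,.17),S(305,240)),("scene",(.02,.165,.17),S(613,307)),("scene",(.045,-.175,.0),S(297,340)),("scene",(.045,.175,.0),S(592,408))]
p,r=fit(R,[.7,.2,.2]); print("rack",p.round(4),r.round(1).tolist()); print("tips",W(p,[(-.048,y,.182) for y in(-.095,0,.095)]).round(3).tolist(), "cut",W(p,[(-.015,y,.135) for y in(-.095,0,.095)]).round(3).tolist())
z=.096
C=[("top",(.061,.101,z),T(537,185)),("top",(.061,-.101,z),T(662,143)),("top",(-.061,-.101,z),T(695,222)),("top",(-.061,.101,z),T(568,268)),
("scene",(.061,-.101,z),S(42,125)),("scene",(.061,.101,z),S(190,145)),("scene",(-.061,.101,z),S(215,82)),("scene",(-.061,-.101,z),S(78,62)),("top",(-.0985,0,.078),np.array([380,236.5])),("scene",(-.0985,0,.078),np.array([198,157.5]))]
p,r=fit(C,[.6,-.2,.3]); print("case",p.round(4),r.round(1).tolist()); print("pad",W(p,[(-.0985,0,.078)]))
print("pad direct",at("top",(380,236.5),.078),at("scene",(198,157.5),.078))
for n,u,zz in [("bottle",(303.5,204),.17),("cup",T(440,305),.06),("tub",(424.5,229.5),.07),("bowl",(177,290),.05)]: print(n,at("top",u,zz).round(3))
E
```

```text
rack [0.5979 0.2485 0.256 ] [[-0.5, 0.0], [-2.0, 0.2], [0.4, 0.1], [0.2, -0.3], [1.2, -2.3], [0.1, -1.7], [-1.3, 0.9], [-1.0, 2.2]]
tips [[0.575, 0.144, 0.182], [0.551, 0.236, 0.182], [0.527, 0.328, 0.182]] cut [[0.607, 0.153, 0.135], [0.583, 0.245, 0.135], [0.559, 0.337, 0.135]]
case [ 0.5301 -0.2619  0.3424] [[-1.7, 1.3], [1.0, -0.4], [-0.2, -0.1], [-2.4, 0.3], [-0.9, -1.6], [-0.1, -0.6], [0.1, -0.5], [-2.2, -0.3], [-0.1, -1.5], [0.9, 1.0]]
pad [[ 0.43728086 -0.29496794  0.078     ]]
pad direct [ 0.4323714 -0.29527  ] [ 0.4348365  -0.30045235]
bottle [ 0.532 -0.032]
cup [ 0.387 -0.015]
tub [ 0.457 -0.451]
bowl [0.246 0.396]
```

```bash
cat >> h.py <<'E'
def go(tgt,phi):
    """tool-y heading phi (mod pi), pointing down: turn needed first, then shift in the turned tool frame"""
    o=ctrl.get_obs(); R=Ro.from_rotvec(o["tool_rot"]); y=R.as_matrix()[:,1]
    cur=np.arctan2(y[1],y[0]); d=(phi-cur+np.pi/2)%np.pi-np.pi/2; h=cur+d
    yy=np.array([np.cos(h),np.sin(h),0]); zz=np.array([0,0,-1.]); M=np.c_[np.cross(yy,zz),yy,zz]
    rv=np.degrees((R.inv()*Ro.from_matrix(M)).as_rotvec()); dp=np.asarray(tgt)-o["tool_pos"]
    print("t",round(o["t"],2),"pos",o["tool_pos"].round(4),"F",np.round(o["contact_force"],1),"open",round(o["opening"],4),"q",np.round(o["q"],2))
    print("turn",rv.round(2),"then shift mm",(1e3*M.T@dp).round(1),"| shift in present frame",(1e3*R.inv().apply(dp)).round(1))
E
python3 - <<'E'
from h import *
go([.45,.08,.36],.256+np.pi/2)
print(Ro.from_rotvec(ctrl.get_obs()["tool_rot"]).as_matrix().round(3))
k=calibration("wrist"); R=np.array(k["R"]); print("cam pos",-R.T@k["t"],"fwd",R[2],k["mtx"][0][0])
E
```

```text
t 1.2 pos [0.1533 0.6059 0.2313] F [-0.2 -0.2  1. ] open 0.086 q [ 1.2   0.05  1.61 -0.    1.48 -0.12]
turn [  0.     0.   -28.87] then shift mm [-153.9 -583.9 -128.7] | shift in present frame [-416.6 -437.1 -128.7]
[[-0.969  0.245  0.   ]
 [ 0.245  0.969  0.   ]
 [-0.     0.    -1.   ]]
cam pos [0.0871465  0.6211237  0.37664265] fwd [ 0.25756626 -0.06440489 -0.96411184] 344.35260884149557
```

```bash
python3 -m creep '[[1,0,0,-0.032,0,0,-7.22],[1,0,0,-0.032,0,0,-7.22],[1,0,0,-0.032,0,0,-7.22],[1,0,0,-0.032,0,0,-7.22],[1,-0.009,-0.035,0,0,0,0],[1,-0.009,-0.035,0,0,0,0],[1,-0.009,-0.035,0,0,0,0],[1,-0.009,-0.035,0,0,0,0],[1,-0.009,-0.035,0,0,0,0],[1,-0.009,-0.035,0,0,0,0],[1,-0.009,-0.035,0,0,0,0],[1,-0.009,-0.035,0,0,0,0],[1,-0.009,-0.035,0,0,0,0],[1,-0.009,-0.035,0,0,0,0],[1,-0.009,-0.035,0,0,0,0],[1,0,0,0,0,0,0]]'
python3 - <<'E'
from h import *
go([.4,-.3,.36],.34+np.pi/2)
p=np.array([.598,.2485,.256])
save("wrist","w1.png")
k=calibration("wrist"); print("square proj",proj("wrist",W(p,[(-.015,0,.135),(-.015,0,.171),(-.048,0,.182),(-.048,.095,.182),(-.048,-.095,.182)]),k).round(0).tolist())
for n in ["square_cutter_mid","hex_cutter_mid","round_cutter_mid","rack"]: print(n,[(np.round(d["extent"]).tolist(),round(d["conf"],2)) for d in models.search_frame("wrist",n)[:3]])
E
```

```text
t: 2.8
tool_pos: [0.3481, 0.2559, 0.3595]
tool_rot: [-0.392, 3.116, -0.001]
contact_force: [-1.2, 0.6, -0.3]
opening: 0.0856
t 2.8 pos [0.3481 0.2559 0.3595] F [-1.2  0.6 -0.3] open 0.0856 q [ 0.46 -0.47  1.85 -0.    1.76 -1.36]
turn [-0.06  0.05 -5.13] then shift mm [ 1.364e+02 -5.414e+02 -5.000e-01] | shift in present frame [ 8.750e+01 -5.514e+02 -1.000e-01]
square proj [[222.0, 356.0], [218.0, 376.0], [214.0, 359.0], [300.0, 359.0], [130.0, 359.0]]
square_cutter_mid [([209.0, 116.0, 267.0, 171.0], 0.9), ([407.0, 244.0, 467.0, 299.0], 0.85), ([144.0, 177.0, 201.0, 227.0], 0.81)]
hex_cutter_mid [([163.0, 324.0, 181.0, 361.0], 0.91)]
round_cutter_mid [([273.0, 320.0, 321.0, 368.0], 0.86)]
rack [([80.0, 286.0, 357.0, 403.0], 0.7)]
```

View pics/w1.png

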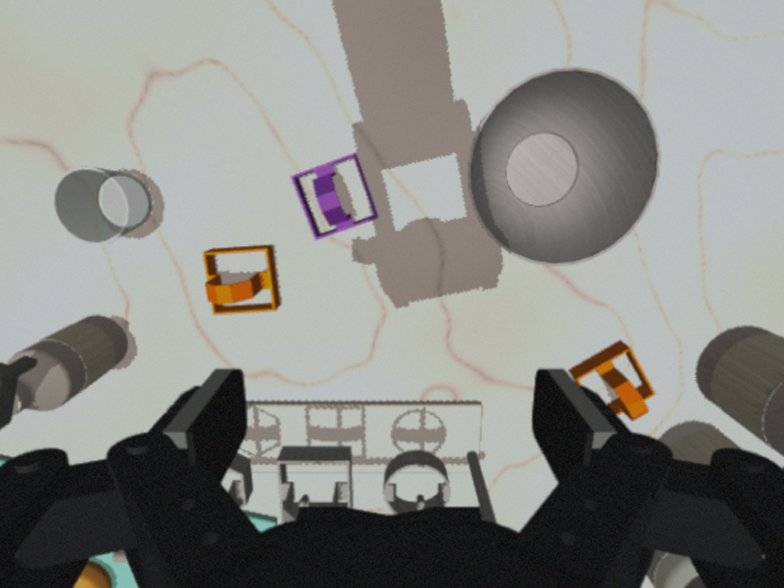

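The wrist view faces back towards the robot: purple at (335,195), bowl at (570,165), and the hanging square cutter at (315,480) behind the fingers. The gripper's surroundings are clear. Next is the latch.

```bash
python3 -m creep '[[0,0,-0.01,0,0,0,-5.1],[0,0.0076,-0.0392,0,0,0,0],[0,0.0076,-0.0392,0,0,0,0],[0,0.0076,-0.0392,0,0,0,0],[0,0.0076,-0.0392,0,0,0,0],[0,0.0076,-0.0392,0,0,0,0],[0,0.0076,-0.0392,0,0,0,0],[0,0.0076,-0.0392,0,0,0,0],[0,0.0076,-0.0392,0.02,0,0,0],[0,0.0076,-0.0392,0.02,0,0,0],[0,0.0076,-0.0392,0.03,0,0,0],[0,0.0076,-0.0392,0.03,0,0,0],[0,0.0076,-0.0392,0.03,0,0,0],[0,0.0076,-0.0392,0.03,0,0,0],[0,0.0076,-0.0292,0.02,0,0,0],[0,0,0,0.02,0,0,0],[0,0,0,0,0,0,0]]'
python3 - <<'E'
from h import *
go([.43,-.297,.1],.342+np.pi/2)
save("wrist","w2.png"); k=calibration("wrist"); o=ctrl.get_obs()
p=[.5301,-.2619,.3424]
print("pred lid corners/pad",(1.4*proj("wrist",W(p,[(-.061,.101,.096),(-.061,-.101,.096),(-.0985,0,.078),(-.121,.019,.078),(-.121,-.019,.078)]),k)).round(0).tolist(),"tcp",(1.4*proj("wrist",o["tool_pos"],k)).round(0))
for n in ["latch_pad","lid"]: print(n,[((1.4*np.array(d["extent"])).round(0).tolist(),round(d["conf"],2)) for d in models.search_frame("wrist",n)[:3]])
E
```

```text
t: 4.75
tool_pos: [0.4304, -0.2924, 0.1554]
tool_rot: [0.54, -3.09, -0.01]
contact_force: [0.3, 0.7, -0.0]
opening: -0.0001
t 4.75 pos [ 0.4304 -0.2924  0.1554] F [ 0.3  0.7 -0. ] open -0.0001 q [-0.74 -0.14  1.92  0.    1.36 -2.66]
turn [ 0.39 -0.19  0.23] then shift mm [ 1.9 -4.3 55.4] | shift in present frame [ 1.7 -4.6 55.4]
pred lid corners/pad [[591.0, 404.0], [169.0, 403.0], [381.0, 317.0], [421.0, 273.0], [341.0, 272.0]] tcp [[391. 378.]]
latch_pad [([335.0, 277.0, 413.0, 405.0], 0.72)]
lid [([158.0, 397.0, 581.0, 522.0], 0.62)]
```

View pics/w2.png

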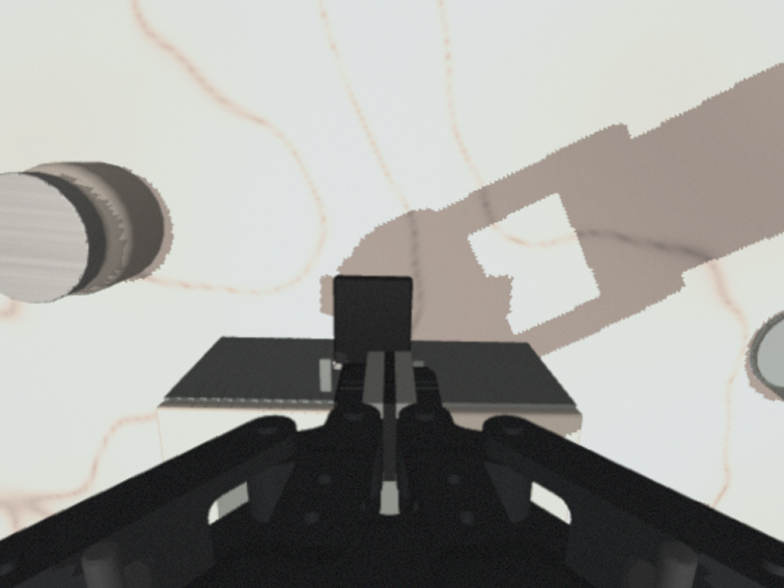

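The pad's outer corners are at (334,278) and (411,278), and the lid's front edge runs from (159,404) to (581,410). I refit the case with these.

Run:
```python
from h import *
q=lambda u,v:np.array([u/1.4,v/1.4])
for zl in (.096,.092):
  C=[("wrist",(-.061,.101,zl),q(581,409)),("wrist",(-.061,-.101,zl),q(159,405)),("wrist",(-.121,.019,.078),q(411,278)),("wrist",(-.121,-.019,.078),q(334,278))]
  p,r=fit(C,[.53,-.26,.34]); print(p.round(4),r.round(1).tolist(),W(p,[(-.103,0,.078)]).round(4))
  go(W(p,[(-.103,0,.085)])[0],p[2]+np.pi/2)
```

```text
[ 0.5364 -0.2665  0.3369] [[-1.5, -0.1], [3.2, -0.1], [0.4, 0.3], [-0.5, -0.3]] [[ 0.4392 -0.3006  0.078 ]]
t 4.9 pos [ 0.4323 -0.2935  0.1604] F [ 0.1 -0.3  0.3] open -0.0 q [-0.74 -0.14  1.92  0.    1.36 -2.66]
turn [-0.06  0.04  0.59] then shift mm [-4.1 -8.9 75.4] | shift in present frame [-4.  -8.9 75.4]
[ 0.537  -0.2661  0.3378] [[-3.6, -2.2], [6.0, -1.8], [0.4, 1.3], [-0.4, 0.8]] [[ 0.4398 -0.3003  0.078 ]]
t 4.9 pos [ 0.4323 -0.2935  0.1604] F [ 0.1 -0.3  0.3] open -0.0 q [-0.74 -0.14  1.92  0.    1.36 -2.66]
turn [-0.06  0.04  0.53] then shift mm [-4.9 -8.9 75.4] | shift in present frame [-4.7 -8.8 75.4]
```

```bash
python3 -m creep '[[0,-0.002,-0.008,0.03,0,0,0],[0,0,0,0.03,0,0,0],[0,0,0,0.016,0,0,0],[0,0,0,0.004,0,0,0],[0,0,0,0.004,0,0,0],[0,0,0,0.004,0,0,0],[0,0,0,0.003,0,0,0],[0,0,0,0,0,0,0],[0,0,0,0,0,0,0],[0,0,0,0,0,0,0]]'
python3 - <<'E'
from h import *
go([.43,-.3,.3],.337+np.pi/2)
save("top","t2.png",(300,140,460,280),3.5)
for n in ["lid"]: print(n,[(np.array(d["extent"]).round(0).tolist(),round(d["conf"],2)) for d in models.search_frame("top",n)[:3]])
E
```

```text
t: 5.9
tool_pos: [0.4364, -0.3022, 0.0719]
tool_rot: [0.54, -3.094, 0.004]
contact_force: [-8.0, 2.3, 13.7]
opening: 0.0003
t 5.9 pos [ 0.4364 -0.3022  0.0719] F [-8.   2.3 13.7] open 0.0003 q [-0.75 -0.02  1.96 -0.    1.19 -2.66]
turn [-0.13 -0.04  0.5 ] then shift mm [   5.3    4.2 -228.1] | shift in present frame [   5.4    3.7 -228.2]
lid [([339.0, 168.0, 399.0, 200.0], 0.56), ([182.0, 185.0, 204.0, 205.0], 0.24)]
```

```bash
python3 -m creep '[[0,0.004,0,-0.01,0,0,0],[0,0.015,0,-0.03,0,0,0],[0,0.01,0,-0.04,0,0,0],[0,0,0,-0.05,0,0,0],[0,0,0.02,-0.05,0,0,0],[0,0,0,-0.04,0,0,0],[0.5,0,0,0,0,0,0],[0.5,0,0,0,0,0,0]]'
python3 - <<'E'
from h import *
go([.43,-.3,.3],.337+np.pi/2)
a=get_image("top")[140:280,300:460]; b=get_image("scene")[125:225,130:260]
cv2.imwrite("pics/ts3.png",cv2.cvtColor(np.hstack([cv2.resize(a,(400,350),interpolation=2),cv2.resize(b,(400,350),interpolation=2)]),cv2.COLOR_RGB2BGR))
E
```

```text
t: 6.8
tool_pos: [0.4031, -0.2938, 0.2872]
tool_rot: [-0.539, 3.092, -0.006]
contact_force: [0.8, 0.1, -0.5]
opening: 0.0283
t 6.8 pos [ 0.4031 -0.2938  0.2872] F [ 0.8  0.1 -0.5] open 0.0283 q [-0.78 -0.29  1.83  0.    1.59 -2.7 ]
turn [-0.26  0.14  0.49] then shift mm [-23.4 -14.7 -12.8] | shift in present frame [-23.3 -15.  -12.6]
```

View pics/ts3.png

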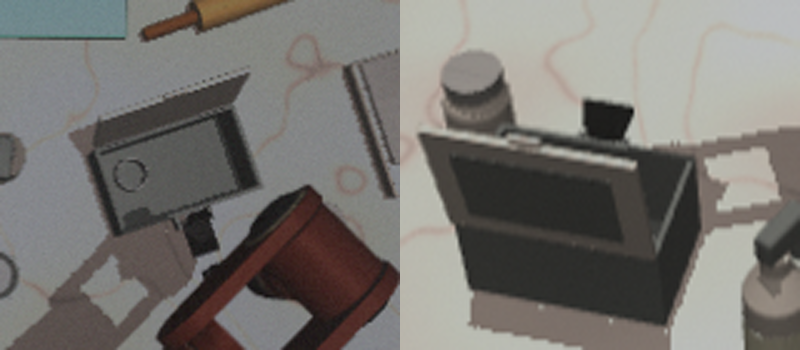

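The lid stands open. The ring is in the case at top crop (130,175), and the right-hand (-y) part is free. Refitting the case, then I go to look at the cutter from beyond the rack.

Run:
```python
from h import *
T=lambda u,v:np.array([300+u/2.5,140+v/2.5])
z=.086
C=[("top",(-.061,-.101,z),T(260,187)),("top",(-.061,.101,z),T(118,235)),("top",(.061,.101,z),T(90,150))]
p,r=fit(C,[.53,-.26,.34]); print(p.round(4),r.round(1).tolist(),"ring",at("top",T(130,175),.032))
go([.656,.264,.36],.256+np.pi/2)
```

```text
[ 0.5304 -0.2604  0.3277] [[-0.2, 0.2], [0.5, 0.0], [-0.2, -0.2]] ring [ 0.52612642 -0.20851592]
t 6.9 pos [ 0.4021 -0.293   0.2837] F [-0.1  0.4 -0.4] open 0.0421 q [-0.78 -0.28  1.84  0.    1.59 -2.7 ]
turn [ 0.07 -0.03  5.11] then shift mm [-386.7  474.6  -76.3] | shift in present frame [-427.4  438.3  -76. ]
```

```bash
python3 -m creep '[[1,0,0,-0.04,0,0,5.1],[1,-0.0242,0.0297,-0.036,0,0,0],[1,-0.0242,0.0297,0,0,0,0],[1,-0.0242,0.0297,0,0,0,0],[1,-0.0242,0.0297,0,0,0,0],[1,-0.0242,0.0297,0,0,0,0],[1,-0.0242,0.0297,0,0,0,0],[1,-0.0242,0.0297,0,0,0,0],[1,-0.0242,0.0297,0,0,0,0],[1,-0.0242,0.0297,0,0,0,0],[1,-0.0242,0.0297,0,0,0,0],[1,-0.0242,0.0297,0,0,0,0],[1,-0.0242,0.0297,0,0,0,0],[1,-0.0242,0.0297,0,0,0,0],[1,-0.0242,0.0297,0,0,0,0],[1,-0.0242,0.0297,0,0,0,0],[1,-0.0242,0.0297,0,0,0,0],[1,0,0,0,0,0,0],[1,0,0,0,0,0,0],[1,0,0,0,0,0,0]]'
python3 - <<'E'
from h import *
go([.656,.264,.36],.256+np.pi/2)
save("wrist","w4.png"); k=calibration("wrist"); p=[.598,.2485,.256]
print((1.4*proj("wrist",W(p,[(-.048,y,.182) for y in(-.095,0,.095)]+[(-.015,0,.171),(-.045,.175,.012),(-.045,-.175,.012)]),k)).round(0).tolist())
E
```

```text
t: 8.9
tool_pos: [0.6554, 0.262, 0.3576]
tool_rot: [0.4, -3.114, 0.001]
contact_force: [-0.3, -0.5, 0.5]
opening: 0.0853
t 8.9 pos [0.6554 0.262  0.3576] F [-0.3 -0.5  0.5] open 0.0853 q [ 0.28  0.2   1.24 -0.    1.7  -1.55]
turn [-0.02 -0.13 -0.03] then shift mm [-1.   1.8 -2.4] | shift in present frame [-1.   1.8 -2.4]
[[241.0, 99.0], [393.0, 99.0], [544.0, 99.0], [393.0, 154.0], [571.0, 125.0], [211.0, 125.0]]
```

View pics/w4.png

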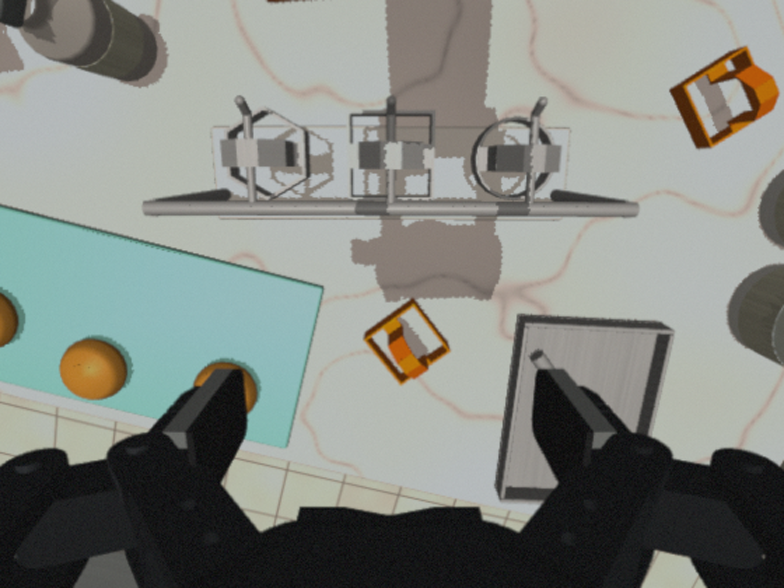

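The prediction matches: the hook tips are at (240,100), (391,99) and (541,100), and the square's strap is centred at (392,155). Now the descent and grasp.

```bash
python3 -m creep '[[1,0.037,0.001,0,0,0,0],[1,0.037,0,0,0,0,0],[1,0,0,0.03,0,0,0],[1,0,0,0.04,0,0,0],[1,0,0,0.04,0,0,0],[1,0,0,0.04,0,0,0],[1,0,0,0.03,0,0,0],[1,0,0,0.02,0,0,0],[1,0,0,0.02,0,0,0],[1,0,0,0.012,0,0,0],[1,0,0,0,0,0,0],[1,0,0,0,0,0,0]]' 40
python3 - <<'E'
from h import *
go([.583,.245,.125],.256+np.pi/2)
save("wrist","w5.png")
E
```

```text
t: 10.15
tool_pos: [0.5843, 0.2447, 0.1279]
tool_rot: [-0.4, 3.115, 0.0]
contact_force: [-0.1, 0.7, 0.7]
opening: 0.0853
t 10.15 pos [0.5843 0.2447 0.1279] F [-0.1  0.7  0.7] open 0.0853 q [ 0.28  0.15  1.68 -0.    1.3  -1.55]
turn [ 0.    0.07 -0.02] then shift mm [1.2 0.6 2.9] | shift in present frame [1.2 0.6 2.9]
```

View pics/w5.png

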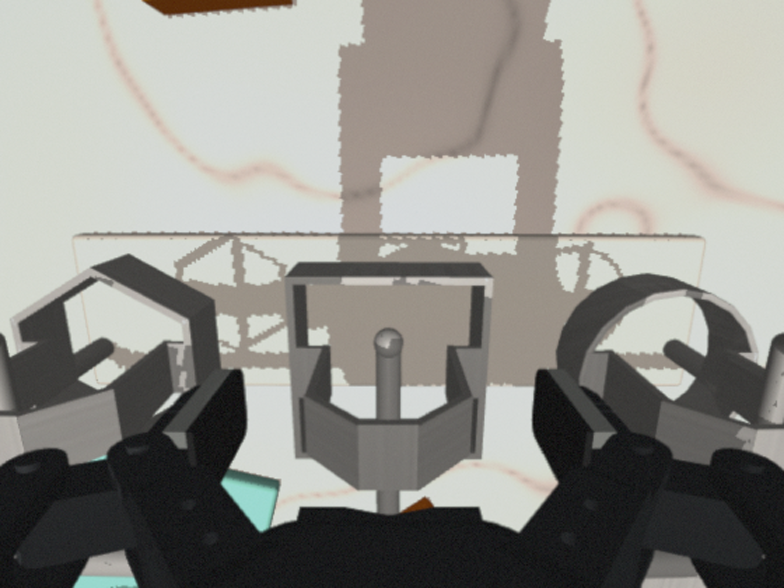

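The strap is centred between the open fingers and both neighbours are clear. Closing, then lifting 28 mm.

```bash
python3 -m creep '[[0.4,0.001,0,0.002,0,0,0],[0.4,0,0,0,0,0,0],[0,0,0,0,0,0,0],[0,0,0,0,0,0,0],[0,0,0,0,0,0,0],[0,0,0,0,0,0,0],[0,0,0,0,0,0,0],[0,0,0,0,0,0,0]]' 40
python3 -m creep '[[0,0,0,-0.005,0,0,0],[0,0,0,-0.008,0,0,0],[0,0,0,-0.008,0,0,0],[0,0,0,-0.007,0,0,0],[0,0,0,0,0,0,0]]'
python3 -c "
from h import *
go([.583,.245,.155],.256+np.pi/2); save('wrist','w6.png')"
```

```text
t: 11.0
tool_pos: [0.5833, 0.245, 0.1256]
tool_rot: [-0.401, 3.115, 0.001]
contact_force: [-0.5, 1.2, 4.7]
opening: 0.0435
t: 11.5
tool_pos: [0.5839, 0.245, 0.1548]
tool_rot: [-0.401, 3.113, 0.001]
contact_force: [-0.1, 1.0, -0.4]
opening: 0.0432
t 11.5 pos [0.5839 0.245  0.1548] F [-0.1  1.  -0.4] open 0.0432 q [ 0.28  0.13  1.66 -0.    1.35 -1.55]
turn [0.   0.16 0.01] then shift mm [ 0.8  0.3 -0.2] | shift in present frame [ 0.8  0.3 -0.2]
```

View pics/w6.png

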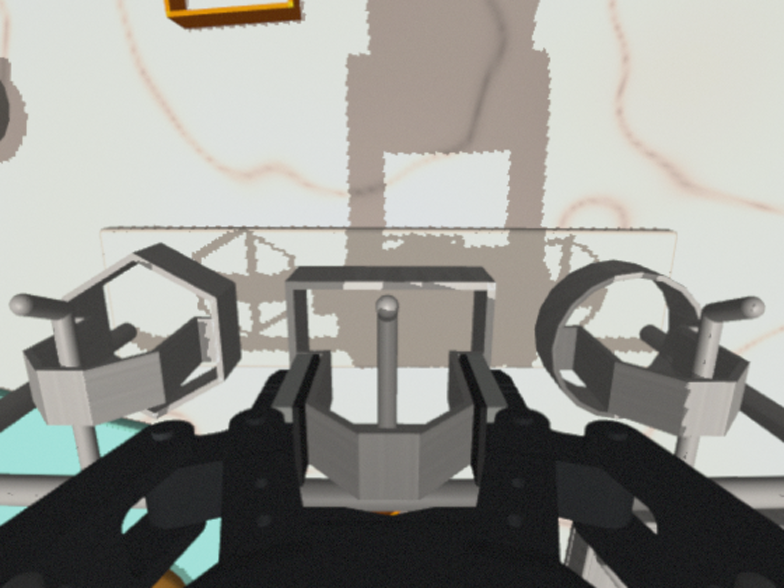

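Held square in the jaws and lifted 29 mm. Now out past the tip, up, and over to the case.

```bash
python3 -m creep '[[0,0.015,0,0,0,0,0],[0,0.025,0,0,0,0,0],[0,0.025,0,0,0,0,0],[0,0.02,0,0,0,0,0],[0,0,0,-0.03,0,0,0],[0,0,0,-0.04,0,0,0],[0,0,0,-0.04,0,0,0],[0,0,0,-0.04,0,0,0],[0,0,0,-0.03,0,0,-4.6]]'
python3 -m creep '[[0,0.0097,-0.0365,0,0,0,0],[0,0.0097,-0.0365,0,0,0,0],[0,0.0097,-0.0365,0,0,0,0],[0,0.0097,-0.0365,0,0,0,0],[0,0.0097,-0.0365,0,0,0,0],[0,0.0097,-0.0365,0,0,0,0],[0,0.0097,-0.0365,0,0,0,0],[0,0.0097,-0.0365,0,0,0,0],[0,0.0097,-0.0365,0,0,0,0],[0,0.0097,-0.0365,0,0,0,0],[0,0.0097,-0.0365,0,0,0,0],[0,0.0097,-0.0365,0,0,0,0],[0,0.0097,-0.0365,0,0,0,0],[0,0.0097,-0.0365,0,0,0,0],[0,0,0,0,0,0,0],[0,0,0,0,0,0,0],[0,0,0,0,0,0,0],[0,0,0,0,0,0,0]]'
python3 - <<'E'
from h import *
go([.543,-.304,.3],.336+np.pi/2)
save("wrist","w7.png"); k=calibration("wrist"); p=[.532,-.263,.336]
print((1.4*proj("wrist",W(p,[(-.061,.101,.086),(-.061,-.101,.086),(-.055,.095,.086),(-.055,-.095,.086)]),k)).round(0).tolist())
E
```

```text
t: 12.45
tool_pos: [0.5009, 0.2233, 0.3359]
tool_rot: [-0.529, 3.094, 0.0]
contact_force: [0.1, -0.1, -0.1]
opening: 0.0433
t: 14.25
tool_pos: [0.5414, -0.3028, 0.3332]
tool_rot: [-0.528, 3.097, 0.0]
contact_force: [-0.5, 0.1, -1.0]
opening: 0.0436
t 14.25 pos [ 0.5414 -0.3028  0.3332] F [-0.5  0.1 -1. ] open 0.0436 q [-0.63  0.    1.5   0.    1.64 -2.54]
turn [-0.    0.01  0.12] then shift mm [-1.1 -1.7 33.2] | shift in present frame [-1.1 -1.7 33.2]
[[568.0, 178.0], [314.0, 177.0], [560.0, 185.0], [322.0, 185.0]]
```

View pics/w7.png

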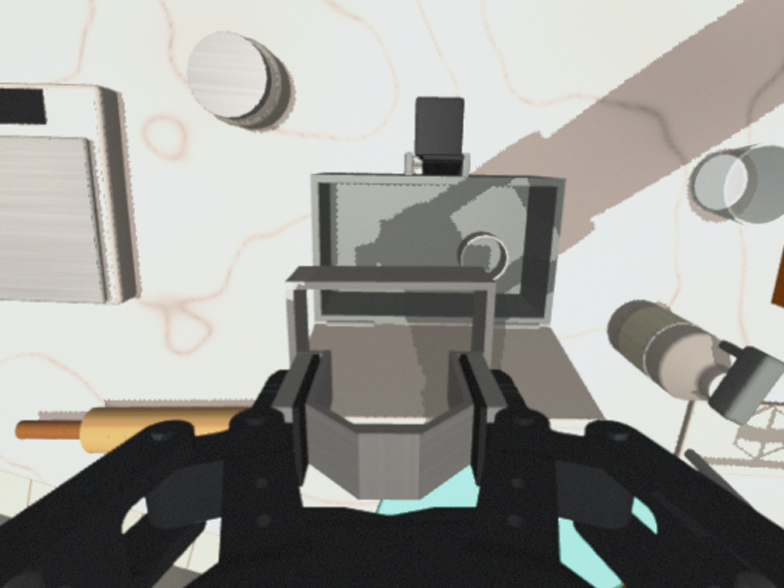

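The rim's outer corners are at (312,175) and (565,180), hinge-side ones at (553,325) and (304,323), and the ring's top is about (481,254).

Run:
```python
from h import *
q=lambda u,v:np.array([u/1.4,v/1.4])
C=[("wrist",(-.061,.101,.086),q(565,179)),("wrist",(-.061,-.101,.086),q(312,174)),("wrist",(.061,.101,.086),q(551,325)),("wrist",(-.0985-.0225,0,.078),q(440,97))]
p,r=fit(C,[.53,-.26,.34]); print(p.round(4),r.round(1).tolist())
rg=at("wrist",q(481,254),.032); c,s=np.cos(p[2]),np.sin(p[2]); d=rg-p[:2]; print("ring local",c*d[0]+s*d[1],-s*d[0]+c*d[1])
go(W(p,[(-.003,-.042,.037)])[0],p[2]+np.pi/2)
```

```text
[ 0.5324 -0.2656  0.3231] [[0.3, -0.1], [-0.3, 0.5], [-0.8, -0.7], [0.7, 0.2]]
ring local 0.010792939088782849 0.048009949961979284
t 14.3 pos [ 0.5415 -0.3028  0.3333] F [-1.2  1.2  0.1] open 0.0434 q [-0.63  0.    1.5   0.    1.64 -2.54]
turn [-0.01  0.02  0.86] then shift mm [ -0.3  -3.8 296.3] | shift in present frame [-1.000e-01 -3.800e+00  2.963e+02]
```

```bash
python3 -m creep '[[0,0,-0.004,0.02,0,0,0.8],[0,0,0,0.04,0,0,0],[0,0,0,0.04,0,0,0],[0,0,0,0.04,0,0,0],[0,0,0,0.035,0,0,0],[0,0,0,0.03,0,0,0],[0,0,0,0.03,0,0,0],[0,0,0,0.025,0,0,0],[0,0,0,0.015,0,0,0],[0,0,0,0.01,0,0,0],[0,0,0,0.004,0,0,0],[0,0,0,0.002,0,0,0],[0,0,0,0,0,0,0],[0,0,0,0,0,0,0]]'
python3 -m creep '[[0,0,0,0.003,0,0,0],[0,0,0,0.002,0,0,0],[0,0,0,0.002,0,0,0],[0,0,0,0,0,0,0],[0,0,0,0,0,0,0]]'
```

```text
t: 15.7
tool_pos: [0.5433, -0.3083, 0.0433]
tool_rot: [-0.504, 3.099, -0.002]
contact_force: [-0.4, 0.6, -1.2]
opening: 0.0435
t: 16.2
tool_pos: [0.5431, -0.3082, 0.0369]
tool_rot: [-0.504, 3.1, -0.002]
contact_force: [-4.1, 2.6, 7.9]
opening: 0.0435
```

```bash
python3 -m creep '[[0,0,0,-0.001,0,0,0],[0.62,0,0,0,0,0,0],[0.62,0,0,0,0,0,0],[0.62,0,0,0,0,0,0],[0.62,0,0,0,0,0,0],[0.62,0,0,0,0,0,0]]'
python3 - <<'E'
from h import *
go([.5433,-.3083,.3],.323+np.pi/2); save("wrist","w8.png")
E
```

```text
t: 16.8
tool_pos: [0.5425, -0.3058, 0.0369]
tool_rot: [0.505, -3.1, -0.006]
contact_force: [-5.6, 11.0, 10.7]
opening: 0.0526
t 16.8 pos [ 0.5425 -0.3058  0.0369] F [-5.6 11.  10.7] open 0.0526 q [-0.63  0.24  1.75  0.    1.15 -2.53]
turn [ 0.22 -0.01 -0.01] then shift mm [   0.    -2.6 -263.1] | shift in present frame [ 1.000e-01 -1.600e+00 -2.631e+02]
```

View pics/w8.png

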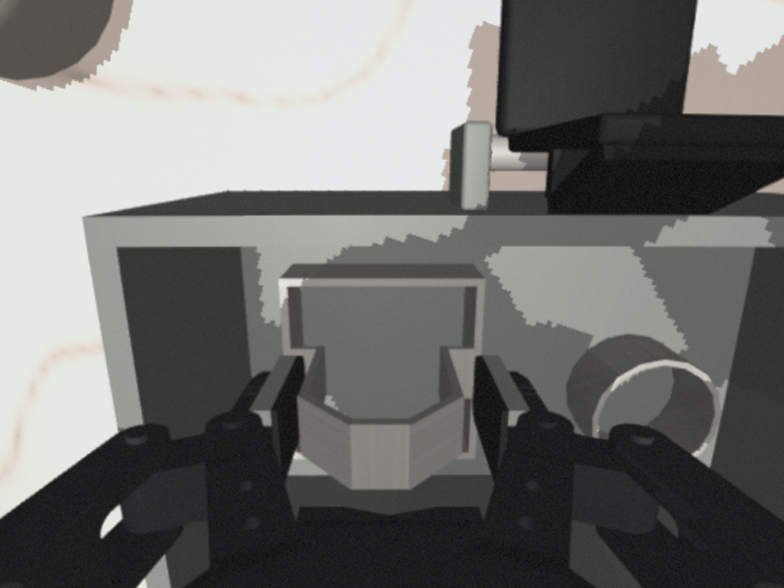

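The cutter stands free between the pads, but the gripper's left linkage bears on the -y wall (11 N). I ease the opening a little and go straight up.

```bash
python3 -m creep '[[0.59,0,0,-0.001,0,0,0],[0.59,0,0,-0.003,0,0,0],[0.59,0,0,-0.005,0,0,0],[0.59,0,0,-0.006,0,0,0],[0.59,0,0,-0.01,0,0,0],[0.59,0,0,0,0,0,0]]'
python3 - <<'E'
from h import *
go([.5433,-.3083,.3],.323+np.pi/2); save("wrist","w9.png")
E
```

```text
t: 17.45
tool_pos: [0.5438, -0.3088, 0.0633]
tool_rot: [-0.504, 3.098, -0.004]
contact_force: [0.5, 0.5, -0.2]
opening: 0.0502
t 17.45 pos [ 0.5438 -0.3088  0.0633] F [ 0.5  0.5 -0.2] open 0.0502 q [-0.64  0.21  1.74 -0.    1.19 -2.53]
turn [-0.18  0.12 -0.03] then shift mm [   0.3    0.6 -236.7] | shift in present frame [-2.000e-01 -1.000e-01 -2.367e+02]
```

View pics/w9.png

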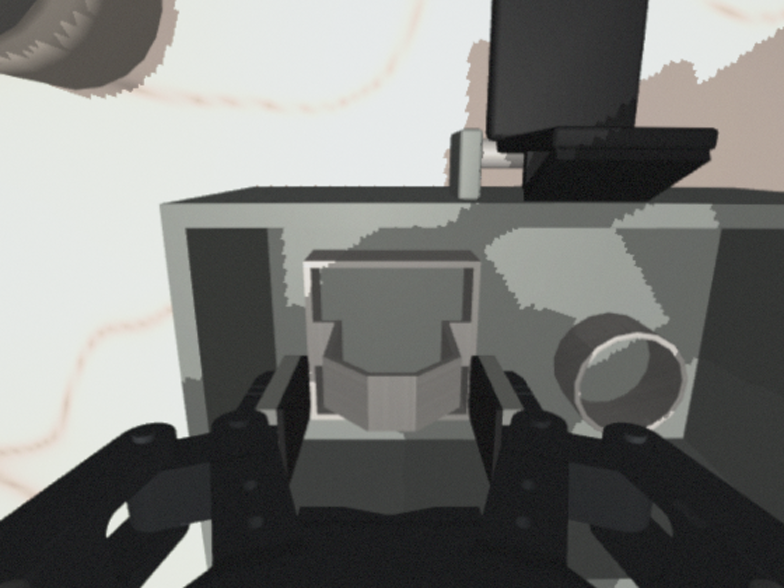

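The cutter stands on the floor with the pads clear of it, and the ring is upright. Rising, closing the fingers and going behind the lid. I also print the arc.

```bash
python3 -m creep '[[0.59,0,0,-0.01,0,0,0],[0.59,0,0,-0.025,0,0,0],[0.59,0,0,-0.035,0,0,0],[0.59,0,0,-0.04,0,0,0],[0,0,0,-0.04,0,0,0],[0,0,0,-0.04,0,0,0],[0,0,0,-0.04,0,0,0],[0,0,0,-0.04,0,0,0],[0,-0.031,0.0085,0,0,0,0],[0,-0.031,0.0085,0,0,0,0],[0,-0.031,0.0085,0,0,0,0],[0,-0.031,0.0085,0,0,0,0],[0,-0.031,0.0085,0,0,0,0],[0,0,0,0,0,0,0],[0,0,0,0,0,0,0],[0,0,0,0,0,0,0]]'
python3 - <<'E'
from h import *
p=np.array([.5324,-.2656,.3231])
go(W(p,[(.15,0,.18)])[0],p[2]+np.pi/2)
th=np.arange(1.5,-.01,-.1); r=.1
x=.061-r*np.cos(th)+.01*np.sin(th)+.011; z=.087+r*np.sin(th)+.01*np.cos(th)
for a,b,c,d,e in zip(th,x,z,np.r_[np.nan,-np.diff(x)],np.r_[np.nan,-np.diff(z)]): print(a.round(1),(1e3*np.array([b,c,d,e])).round(1))
save("wrist","w10.png")
print([(np.array(d["extent"]).round(0).tolist(),round(d["conf"],2)) for d in models.search_frame("wrist","square_cutter_mid")[:2]])
E
```

```text
t: 19.1
tool_pos: [0.6755, -0.2189, 0.3312]
tool_rot: [0.503, -3.101, 0.0]
contact_force: [-0.1, 0.0, -0.1]
opening: 0.0001
t 19.1 pos [ 0.6755 -0.2189  0.3312] F [-0.1  0.  -0.1] open 0.0001 q [-0.42  0.21  1.27 -0.    1.66 -2.31]
turn [-0.01 -0.03 -0.07] then shift mm [  0.5   1.1 151.2] | shift in present frame [  0.5   1.1 151.2]
1.5 [ 74.9 187.5   nan   nan]
1.4 [ 64.9 187.2  10.    0.2]
1.3 [ 54.9 186.   10.    1.2]
1.2 [ 45.1 183.8   9.8   2.2]
1.1 [ 35.6 180.7   9.5   3.2]
1.0 [ 26.4 176.6   9.2   4.1]
0.9 [ 17.7 171.5   8.7   5. ]
0.8 [  9.5 165.7   8.2   5.8]
0.7 [  2.  159.1   7.5   6.6]
0.6 [ -4.9 151.7   6.8   7.4]
0.5 [-11.  143.7   6.1   8. ]
0.4 [-16.2 135.2   5.2   8.6]
0.3 [-20.6 126.1   4.4   9. ]
0.2 [-24.  116.7   3.4   9.4]
0.1 [-26.5 106.9   2.5   9.7]
-0.0 [-28.   97.    1.5   9.9]
[([215.0, 13.0, 269.0, 76.0], 0.89), ([543.0, 310.0, 560.0, 346.0], 0.75)]
```

View pics/w10.png

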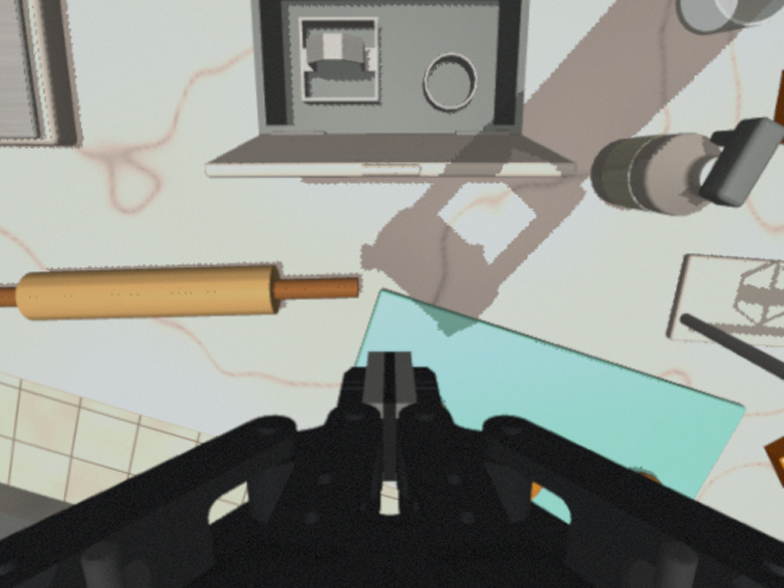

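Cutter at (338,60) and ring at (450,82), both standing and clear of each other. I go down behind the lid and push along the arc.

```bash
python3 -m creep '[[0,0,0,0.04,0,0,0],[0,0,0.001,0.04,0,0,0],[0,0,0,0.035,0,0,0],[0,0,0,0.029,0,0,0],[0,0.02,0,0,0,0,0],[0,0.02,0,0,0,0,0],[0,0.01,0,0,0,0,0],[0,0.01,0,0,0,0,0],[0,0.015,0,0,0,0,0],[0,0.01,0,0,0,0,0],[0,0.01,0,0.001,0,0,0],[0,0.01,0,0.002,0,0,0],[0,0.0095,0,0.003,0,0,0],[0,0.0092,0,0.004,0,0,0],[0,0.0087,0,0.005,0,0,0],[0,0.0082,0,0.006,0,0,0]]'
python3 -m creep '[[0,0.0075,0,0.0066,0,0,0],[0,0.0068,0,0.0074,0,0,0],[0,0.0061,0,0.008,0,0,0],[0,0.0052,0,0.0086,0,0,0],[0,0.0044,0,0.009,0,0,0],[0,0.0034,0,0.0094,0,0,0],[0,0.0025,0,0.007,0,0,0],[0,0,0,0,0,0,0]]'
python3 - <<'E'
from h import *
p=np.array([.5324,-.2656,.3231])
go(W(p,[(-.037,0,.097)])[0],p[2]+np.pi/2); save("scene","s11.png",(130,125,260,225),4.5)
E
```

```text
t: 20.8
tool_pos: [0.5418, -0.2621, 0.1655]
tool_rot: [0.505, -3.101, -0.0]
contact_force: [0.9, -0.4, 0.4]
opening: -0.0002
t: 21.6
tool_pos: [0.5078, -0.273, 0.1086]
tool_rot: [0.504, -3.1, -0.002]
contact_force: [0.1, 0.5, 1.0]
opening: 0.0002
t 21.6 pos [ 0.5078 -0.273   0.1086] F [0.1 0.5 1. ] open 0.0002 q [-0.62  0.05  1.83  0.    1.26 -2.52]
turn [ 0.08 -0.05 -0.04] then shift mm [11.3 -0.8 11.6] | shift in present frame [11.3 -0.8 11.6]
```

```bash
python3 -m creep '[[0,0.005,0,0.005,0,0,0],[0,0.005,0,0.004,0,0,0],[0,0,0,0.003,0,0,0],[0,0,0,0.002,0,0,0],[0,0,0,0,0,0,0]]'; python3 -m creep '[[0,0,0,0.002,0,0,0],[0,0,0,0.001,0,0,0],[0,0,0,0,0,0,0]]';python3 -m creep '[[0,0,0,0.001,0,0,0],[0,0,0,0,0,0,0]]'
```

```text
t: 22.15
tool_pos: [0.4983, -0.2764, 0.0952]
tool_rot: [0.504, -3.099, -0.001]
contact_force: [-0.8, -0.4, 2.2]
opening: -0.0003
t: 22.45
tool_pos: [0.4985, -0.2766, 0.0949]
tool_rot: [0.505, -3.099, -0.001]
contact_force: [-6.6, 3.0, 13.1]
opening: -0.0
t: 22.65
tool_pos: [0.4985, -0.2766, 0.0948]
tool_rot: [0.505, -3.098, -0.001]
contact_force: [-8.8, 4.7, 17.0]
opening: 0.0
```

Position now holds against 17 N, which suggests the lid has snapped. I retreat and compare with the first images.

```bash
python3 -m creep '[[0,0,0,-0.004,0,0,0],[0,0,0,-0.01,0,0,0],[0,0,0,-0.03,0,0,0],[0,0,0,-0.04,0,0,0],[0,0,0,-0.04,0,0,0],[0,0,0.03,-0.04,0,0,0],[0,0,0.04,-0.03,0,0,0],[0,0,0.04,0,0,0,0],[0,0,0.04,0,0,0,0],[0,0,0.04,0,0,0,0],[0,0,0.04,0,0,0,0],[0,0,0.04,0,0,0,0],[0,0,0.04,0,0,0,0],[0,0,0,0,0,0,0],[0,0,0,0,0,0,0]]'
python3 - <<'E'
from h import *
o=ctrl.get_obs(); print(o["contact_force"].round(1))
for c,b in (("top",(325,170,415,250)),("scene",(140,135,235,205))):
    im=cv2.cvtColor(get_image(c),cv2.COLOR_RGB2BGR); cv2.imwrite(f"pics/{c}1.png",im); i0=cv2.imread(f"pics/{c}0.png")
    d=np.abs(im.astype(int)-i0).max(2)[b[1]:b[3],b[0]:b[2]]; print(c,"pix changed",(d>40).sum(),"of",d.size)
    for n in ["lid","latch_pad","round_cutter_mid","hex_cutter_mid","spray_bottle_mid","cup_mid","tub_mid","bowl_mid"]:
        print(n,[(np.round(x["extent"]).astype(int).tolist(),round(x["conf"],2)) for x in models.search_frame(c,n)[:2]])
E
```

```text
t: 24.15
tool_pos: [0.4005, 0.018, 0.286]
tool_rot: [-0.508, 3.1, -0.001]
contact_force: [0.3, 0.1, 0.3]
opening: 0.0003
[0.3 0.1 0.3]
top pix changed 0 of 7200
lid [([342, 181, 402, 235], 0.77), ([238, 174, 255, 184], 0.65)]
latch_pad [([375, 224, 388, 242], 0.68)]
round_cutter_mid [([183, 185, 204, 207], 0.73), ([372, 222, 389, 241], 0.62)]
hex_cutter_mid [([237, 172, 255, 185], 0.57)]
spray_bottle_mid [([293, 192, 311, 215], 0.86), ([166, 164, 274, 213], 0.61)]
cup_mid []
tub_mid [([412, 219, 439, 241], 0.81)]
bowl_mid [([153, 262, 201, 317], 0.69)]
scene pix changed 0 of 6650
lid [([148, 161, 222, 197], 0.7)]
latch_pad [([151, 156, 228, 220], 0.48), ([192, 151, 205, 164], 0.42)]
round_cutter_mid [([362, 247, 386, 278], 0.6)]
hex_cutter_mid [([284, 232, 314, 261], 0.83)]
spray_bottle_mid [([244, 182, 265, 242], 0.78)]
cup_mid [([271, 179, 298, 208], 0.86)]
tub_mid [([144, 138, 167, 171], 0.66)]
bowl_mid [([399, 182, 458, 236], 0.93)]
```

Both views of the closed case match the start images: 0 changed pixels in each case crop. The hanging cutters and the obstacles are where they were, and the robot is clear of everything.

```bash
python3 -c "
from station import *
print(finish_job())"
```

```text
the job is handed in; nothing more can be done
None
```

I pressed the latch so the lid sprang open, then stood the square cutter on the floor of the -y half of the case. After that I pushed the lid shut and handed the job in at about 25 s of the 72 s; it gave no verdict.

**Last checks**
- **Lid and latch:** the lid held its position against 17 N. With the arm withdrawn, the case area showed 0 changed pixels from the start in both fixed views, so the lid looks shut and the latch sprung back.
- **Other objects:** the round and hex cutters, bottle, cup, tub and bowl were found within a few pixels of their starting places. The exception is the cup: the top camera missed it at the end, and only the scene camera confirmed it.
- **Robot:** it touches nothing, with about 0 N on the wrist.

**Less certain**
- **Square cutter and ring:** I last saw them before shutting the lid. The cutter was upright and clear of the ring, which was still standing. Nothing in the force readings suggested contact while shutting the lid.
- **Release:** while I was letting go of the cutter, the gripper's linkage bore on the -y wall with about 11 N sideways. I eased the opening and lifted off, and the cutter was standing free in the next picture.
- **Final press:** it reached 17 N, slightly above the 8 to 15 N advised.

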